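# Feed a wood blank into the drying box through its spring flap

## Task

Lay the dark wood blank (red ends) lengthwise on the tray in front of the drying box and let go of it, then take the yellow push shoe by its handle and push the blank with it through the orange spring flap until the blank is wholly inside and the flap can swing fully shut behind it. Keep the gripper itself out of the port. Finish with the shoe standing upright on the bench, off the tray and let go, and leave the other things where they are.

Things in the scene. Friction and masses are not known exactly. Their poses are not given: they have to be found in the camera images.
- dryer: Fixed white drying box, 120 mm wide, 290 mm long, clear roof 102 mm above the bench and a clear side window, with a feed tray before its port. Origin: on the bench under the middle of the port's front face; +x is the feeding direction (tray into box), y across, z up. Box at x 0 to 290 mm, tray at x -170 to 0. Tray and box floor are one level surface 8 mm above the bench.
- tray_mid (a point): Middle of the plywood feed tray, on its floor (8 mm above the bench), 85 mm before the port. The tray is 170 mm long, with two side rails 66 mm apart (inner faces), their tops 20 mm above the bench. The tray's outer end is open. Axes as the box's.
- port_mid (a point): Centre of the port in the box's front face, 45 mm above the bench. The port is 66 mm wide, from 8 to 82 mm above the bench; the channel inside is as wide and ends at a wall 270 mm in from the port's face.
- flap (a joint): Orange flap in the port, 62 mm wide, 72 long, 4 thick, hinged at its top edge (8 mm inside the port's face, 82 mm above the bench). Rad: 0 = hanging shut, grows as its lower edge swings inwards, at most 1.45. A light spring swings it shut (2 to 4 N to push a blank in). It slides over whatever is in the port; over the blank or shoe its edge reaches 75 mm in.
- flap_edge (a point): Middle of the flap's lower edge (10 mm above the bench when shut).
- dark_blank: Loose dark wood block with red painted ends, 130 mm long (its x), 50 mm wide (y), 40 mm high (z), about 0.2 kg. Origin: centre of its underside. Either end may go first.
- pale_blank: Bystander: pale wood block with blue painted ends, same size and axes as the dark one; to be left alone.
- push_shoe: Loose push shoe, about 0.2 kg: a yellow bar 180 mm long (x), 40 mm wide (y), 36 mm high, with an upright black handle on top near its rear end: 40 mm long (x), 24 mm thick (y), its centre at x = -55 mm, from 36 to 97 mm above the shoe's underside. Origin: centre of the underside; +x points to the nose that pushes, 90 mm from the origin.
- shoe_nose (a point): Centre of the shoe's nose face, 90 mm ahead of the shoe's origin and 18 mm above its underside.
- glue_bottle: Bystander: white bottle, 48 mm across, 120 mm high, standing. Origin: centre of its underside.
- hammer: Bystander: small hammer lying on the bench, 220 mm long.
- sanding_block: Bystander: cork sanding block 100 x 60 x 35 mm. Origin: centre of its underside.

How it is judged:
By the outcome, as a careful person would: the job done as asked, in the order asked, and still so for the second after the job is handed in, with the robot touching nothing.
It also fails if it takes over 64 s, if anything falls off the work surface, if the arm or the gripper's body presses on something with over 40 N, if the wrist force passes 120 N, or if a joint passes its speed limit or range.

## Robot

A 6-joint arm with a two-finger parallel gripper is mounted at the origin on the work surface. World frame = base frame: x ahead of the robot, y to its left, z up, the work surface at z = 0. Lengths are in m, angles in rad, forces in N, time in s.
With the tool pointing down it reaches from about 0.25 to 0.725 m from the base axis. Payload 4 kg.
Tool frame: the origin (TCP) lies midway between the tips of the shut fingers; the grasp point (between the pads) lies 19 mm behind it; z points along the fingers, x is the direction in which the jaws open and shut, and the axes are right-handed (so a half turn about z gives the same grasp; the last joint's range is limited). The gripper opens to 85 mm and grips with 20 to 120 N. Pads are 22 mm wide; open, the fingers measure 114 mm over their backs; the gripper's body (76 mm by 85 mm) begins 54 mm behind the grasp point. The pads swing forward as they close: fully open they stand 13 mm farther back than shut.
Start: joints at [1.336, 0.241, 0.005, 1.335, 0, 1.571], TCP at [0.116, 0.486, 0.231] pointing down, gripper open.
Joint ranges: [-2.72, 2.72], [-1.05, 1.87], [-1.09, 1.28], [-1.99, 2.15], [-1.42, 1.44], [-3.14, 3.14]. Speed limits (rad/s): [2.79, 2.79, 3.14, 3.14, 3.14, 3.14].

## Interface

Orientations are given as a unit quaternion [x, y, z, w].
In Python, from workcell import bot, vision, ticket gives the robot as it stands.
- The arm moves only by the tool play_rows, never from a script. Its argument "deltas" is one flat list of numbers, 5 for each row, row after row: the opening, from 0 (shut) to 1 (fully open), then the shift along the tool's x, y, z in units of 60 mm (1.0 is 60 mm), then the turn about the tool's z in degrees. A call has 1 to 12 rows; each row shifts and turns the pose as measured when the row begins, along the tool's axes as they then stand; what a row does not reach is not made up. A row lasts 1/8 s, in which the tool goes at most 62.5 mm and 10.7 degrees, less where a joint would pass 70% of its speed; a pose out of reach is approached as far as the arm can. A call is refused whole if a number of a shift passes 1 or a number of a turn 10.7, either way. A call with a gripper value outside its range is refused whole. The fingers move at their own pace and stop on an object; the grip force is fixed at half the most. Time passes only in rows, so rows that do not move let the fingers close. It gives the time, the measured TCP pose, the force and the opening at its end, in the units of the state.
- bot.get_obs(): the state, without advancing time (a new reading comes with each control period).
- vision.camera(name): name is "scene" or "top" or "wrist"; returns a dict with "color" (420x560x3 uint8, blue, green, red), "intrinsics" (3x3 intrinsics, pixels), "rvec" (rotation vector, rad) and "tvec" (3), from world to camera coordinates, as OpenCV has them. Camera axes: x right, y down, z forward; pixel columns grow to the right and rows downward; lengths in m; the calibration is good to about 2 mm. A picture is of the moment at which its call begins. There is no depth.
- ticket.job_done(): hands the job in, once; it reports no verdict.
The state is a dict: "clock": time; "joint_pos": joint angles; "joint_vel": joint speeds; "tau": joint torques, N m; "eef_pos": TCP position; "tool_rot": TCP orientation; "ft_force": force on the tool from outside, world axes, zero at the start; "ft_torque": the same for the moment, N m; "grip_width": finger opening in m.
Only numpy, scipy, OpenCV 4.12 (cv2) and the standard library are available. Lean on these libraries where they do the work, as an engineer would, in place of code of your own. Each camera call takes 0.05 s, during which the arm holds its last target. There are 200 camera calls.

## Working session

There is one attempt and no reset: what is moved stays moved. The work goes in short steps, Python scripts to look and compute and a tool call to move; the robot and the scene stay as the last step left them, time stands still between calls to the robot, and variables do not carry over. Pictures are saved under pics/ and viewed, about 8 in all and at most 12, crops included, and the job is handed in when it is done.

Besides the shell and the picture viewer there is one more tool, called as a command line: name --argument value ..., lists and objects as JSON in quotes. play_rows: Moves the arm, as the interface text tells. Its arguments: {"type":"object","properties":{"deltas":{"type":"array"}},"required":["deltas"]}

```bash
mkdir -p pics; ls
cat > h.py <<'E'
import numpy as np, cv2
from workcell import bot, vision, ticket
def cam(n):
    c=vision.camera(n); R=cv2.Rodrigues(np.array(c['rvec'],float))[0]; t=np.array(c['tvec'],float).reshape(3)
    return c['color'],np.array(c['intrinsics']),R,t
def ray(c,uv):
    _,K,R,t=c; d=R.T@np.linalg.solve(K,np.array([uv[0],uv[1],1.])); return -R.T@t,d
def onz(c,uv,z):
    o,d=ray(c,uv); return o+d*(z-o[2])/d[2]
def tri(c1,u1,c2,u2):
    o1,d1=ray(c1,u1);o2,d2=ray(c2,u2)
    s=np.linalg.lstsq(np.c_[d1,-d2],o2-o1,rcond=None)[0]
    p,q=o1+s[0]*d1,o2+s[1]*d2; return (p+q)/2,np.linalg.norm(p-q)
def proj(c,p):
    _,K,R,t=c; q=K@(R@np.array(p)+t); return q[:2]/q[2]
E
python3 - <<'E'
from h import *
import pickle
C={n:cam(n) for n in ('scene','top')}
pickle.dump(C,open('c0.pkl','wb'))
for n in C: cv2.imwrite(f'pics/{n}0.png',C[n][0]); print(n,-C[n][2].T@C[n][3])
print(bot.get_obs())
E
```

```text
pics
scene [1.3500997  0.43271844 1.08394762]
top [ 0.40840324 -0.0089727   1.05859564]
{'clock': 0.1, 'joint_pos': array([ 1.33601089e+00,  2.41321664e-01,  3.84368741e-03,  1.33522696e+00,
       -1.07923289e-06,  1.57078284e+00]), 'joint_vel': array([-8.86085401e-05, -2.14014518e-04,  5.66389039e-04,  5.25611944e-04,
        7.21320319e-04,  7.67724004e-04]), 'tau': array([-2.13470648e-04, -3.73138440e+01,  2.53009558e+01,  1.08710220e-02,
        4.07822699e-05, -1.54462128e-06]), 'eef_pos': array([0.11618163, 0.48571412, 0.23050415]), 'tool_rot': array([ 7.85054162e-01,  6.19426389e-01, -7.48853962e-04,  5.91534538e-04]), 'ft_force': array([-0.22679351, -0.14529322, -0.13766988]), 'ft_torque': array([-0.06204235, -0.03287494, -0.00904188]), 'grip_width': 0.08520994714594214}
```

View pics/top0.png

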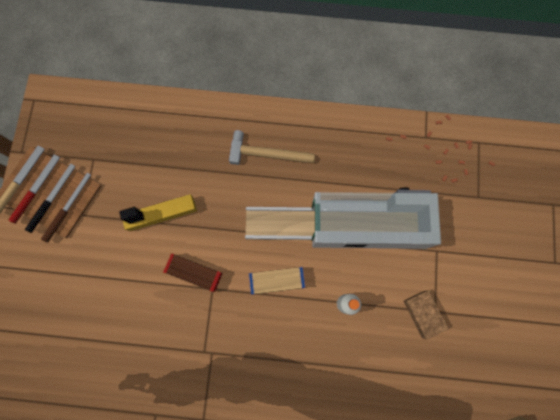

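View pics/scene0.png

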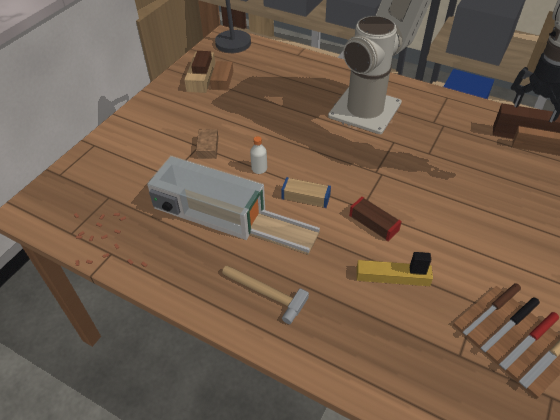

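Top view: dark blank near (192,272), shoe (158,213) with handle at left (132,215), tray x 246–315 / y 207–239, port at about (316,222), flap side at left; feeding goes image right (world −y). The scene view shows the same things, with the dark blank at (375,217), handle (421,263) and tray (283,230).

Run:
```python
from h import *
import pickle
C=pickle.load(open('c0.pkl','rb'))
T,S=C['top'],C['scene']
def blobs(c,lo,hi,roi,amin=15):
    x0,y0,x1,y1=roi; h=cv2.cvtColor(c[0],cv2.COLOR_BGR2HSV)[y0:y1,x0:x1]
    m=cv2.inRange(h,np.array(lo),np.array(hi))
    if lo[0]==0 and hi[0]<8: m|=cv2.inRange(h,np.array([172,lo[1],lo[2]]),np.array([180,hi[1],hi[2]]))
    out=[]
    for k in cv2.findContours(m,cv2.RETR_EXTERNAL,cv2.CHAIN_APPROX_NONE)[0]:
        if cv2.contourArea(k)>=amin:
            k=k+[x0,y0]; M=k.reshape(-1,2).mean(0); out.append((cv2.contourArea(k),M.round(1),cv2.boxPoints(cv2.minAreaRect(k.astype(np.float32))).round(1).tolist()))
    return sorted(out,key=lambda a:-a[0])[:4]
for n,c,r in (('top',T,(155,245,230,300)),('scene',S,(340,190,410,245))):
    print(n,'red'); [print(b) for b in blobs(c,(0,150,50),(6,255,255),r,6)]
for n,c,r in (('top',T,(110,185,205,240)),('scene',S,(345,245,445,295))):
    print(n,'yel'); [print(b) for b in blobs(c,(20,150,60),(35,255,255),r)]
    print(n,'blk'); [print(b) for b in blobs(c,(0,0,0),(180,255,35),r)]
for n,c,r in (('top',T,(110,190,330,300)),('scene',S,(240,180,440,300))):
    x0,y0,x1,y1=r
    cv2.imwrite(f'pics/{n}crop.png',cv2.resize(c[0][y0:y1,x0:x1],None,fx=3.6,fy=3.6,interpolation=cv2.INTER_CUBIC))
```

```text
top red
(102.5, array([215.2, 281.2]), [[208.60000610351562, 290.20001220703125], [215.3000030517578, 270.1000061035156], [221.60000610351562, 272.20001220703125], [214.89999389648438, 292.29998779296875]])
(55.0, array([168.5, 263. ]), [[162.8000030517578, 271.5], [170.8000030517578, 253.10000610351562], [174.39999389648438, 254.60000610351562], [166.39999389648438, 273.0]])
scene red
(125.0, array([393., 230.]), [[382.5, 235.5], [398.5, 219.5], [403.5, 224.5], [387.5, 240.5]])
(49.0, array([354.4, 205.9]), [[345.6000061035156, 213.10000610351562], [358.3999938964844, 193.89999389648438], [363.5, 197.3000030517578], [350.70001220703125, 216.5]])
top yel
(1027.5, array([158.7, 213.6]), [[120.19999694824219, 214.5], [191.1999969482422, 192.89999389648438], [196.60000610351562, 210.60000610351562], [125.5999984741211, 232.1999969482422]])
top blk
(211.0, array([131.6, 215.2]), [[119.9000015258789, 211.39999389648438], [139.5, 205.60000610351562], [143.39999389648438, 218.60000610351562], [123.80000305175781, 224.39999389648438]])
scene yel
(1241.5, array([395.1, 273.2]), [[356.0, 280.1000061035156], [357.5, 259.70001220703125], [432.8999938964844, 265.1000061035156], [431.5, 285.5]])
scene blk
(326.0, array([419.6, 262.5]), [[409.29998779296875, 272.0], [411.3999938964844, 251.3000030517578], [429.8999938964844, 253.1999969482422], [427.79998779296875, 273.8999938964844]])
```

View pics/topcrop.png

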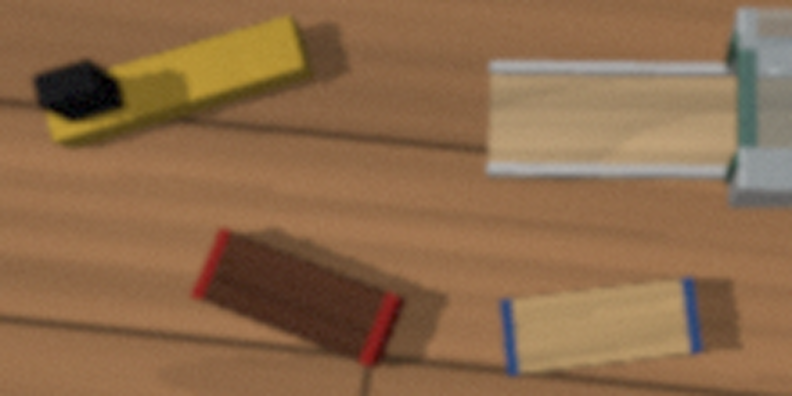

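View pics/scenecrop.png

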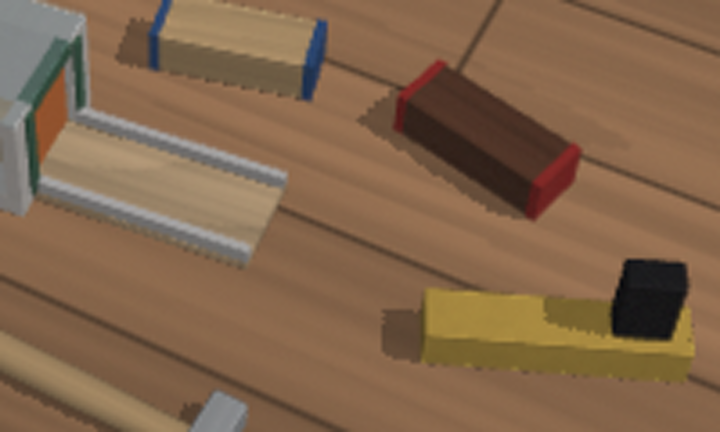

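Crops: dark blank top corners (225,231),(195,297),(390,295),(362,363) in the top crop; shoe nose top edge (290,17)–(300,62); rails' outer ends (488,66),(488,171). The scene crop shows the matching corners; the shoe nose points at the dryer side and the flap is shut.

Run:
```python
from h import *
import pickle
C=pickle.load(open('c0.pkl','rb')); T,S=C['top'],C['scene']
t=lambda u,v:(110+u/3.6-.36,190+v/3.6-.36)
s=lambda u,v:(240+u/3.6-.36,180+v/3.6-.36)
P={}
for n,a,b in [('bl_nl',(225,231),(530,185)),('bl_fl',(195,297),(578,148)),('bl_nr',(390,295),(400,95)),('bl_fr',(362,363),(437,62)),
 ('nose_n',(290,17),(422,335)),('nose_f',(299,62),(428,290)),('rail_n',(488,66),(247,248)),('rail_f',(487,171),(285,176))]:
    P[n],e=tri(T,t(*a),S,s(*b)); print(n,P[n].round(4),'gap',round(e,4))
b=[P['bl_nl'],P['bl_fl'],P['bl_nr'],P['bl_fr']]
print('blank ctr tri',np.mean(b,0).round(4))
L=[onz(T,t(*q),.04) for q in ((225,231),(195,297),(390,295),(362,363))]
print('blank plane',np.mean(L,0).round(4)); d=L[2]+L[3]-L[0]-L[1]; print('len',np.linalg.norm(d)/2,'yaw',np.degrees(np.arctan2(d[1],d[0])))
w=L[0]-L[1];print('wid',np.linalg.norm(w),np.degrees(np.arctan2(w[1],w[0])))
u=onz(T,t(290,17),.036);l=onz(T,t(299,62),.036);r=onz(T,t(118,68),.036);print('nose',u.round(4),l.round(4),np.linalg.norm(u-l),'yaw',np.degrees(np.arctan2(*(u-r)[1::-1])),np.degrees(np.arctan2(*(u-l)[1::-1])))
# handle top in top view
for q in ((35,80),(84,61),(47,118),(100,97),(90,62),(122,90)): print('h',q,onz(T,t(*q),.097).round(4),onz(T,t(*q),.036).round(4))
for q in ((488,66),(735,69),(487,171),(735,168)): print('rail',onz(T,t(*q),.02).round(4))
```

```text
bl_nl [0.4898 0.2628 0.0394] gap 0.006
bl_fl [0.4426 0.2788 0.0396] gap 0.0002
bl_nr [0.4578 0.1461 0.0431] gap 0.0042
bl_fr [0.4119 0.158  0.0417] gap 0.0063
nose_n [0.6432 0.2432 0.0339] gap 0.0032
nose_f [0.6105 0.2322 0.0383] gap 0.0012
rail_n [0.625  0.102  0.0213] gap 0.0034
rail_f [0.5506 0.0951 0.0179] gap 0.0014
blank ctr tri [0.4505 0.2114 0.0409]
blank plane [0.4497 0.2135 0.04  ]
len 0.12152260211745168 yaw -105.1191541658262
wid 0.04789415303652038 -16.101322230021555
nose [0.6421 0.2442 0.036 ] [0.6107 0.2333 0.036 ] 0.03320541435351023 yaw -66.98438557444072 19.15606153058164
h (35, 80) [0.5693 0.3887 0.097 ] [0.5795 0.414  0.036 ]
h (84, 61) [0.5851 0.3591 0.097 ] [0.5963 0.3824 0.036 ]
h (47, 118) [0.5451 0.3765 0.097 ] [0.5538 0.4009 0.036 ]
h (100, 97) [0.5624 0.3446 0.097 ] [0.5721 0.367  0.036 ]
h (90, 62) [0.5848 0.355  0.097 ] [0.596  0.3781 0.036 ]
h (122, 90) [0.5684 0.3311 0.097 ] [0.5786 0.3526 0.036 ]
rail [0.6246 0.1037 0.02  ]
rail [ 0.6401 -0.0704  0.02  ]
rail [0.55   0.0955 0.02  ]
rail [ 0.5696 -0.0764  0.02  ]
```

```bash
cat >> h.py <<'E'
from scipy.spatial.transform import Rotation as Ro
def plan(x,y,z,ang,op,n=None):
    """print rows from the measured pose to TCP (x,y,z), tool-x at world angle ang (deg)"""
    o=bot.get_obs(); R=Ro.from_quat(o['tool_rot']).as_matrix(); p=o['eef_pos']
    a=np.degrees(np.arctan2(R[1,0],R[0,0])); da=(a-ang+180)%360-180; d=np.array([x,y,z])-p
    n=n or int(max(1,np.ceil(np.linalg.norm(d)/.045),np.ceil(abs(da)/10)))
    print('pose',p.round(4),'ang',round(a,2),'tilt',R[:2,2].round(4),'w',round(o['grip_width'],4),'t',round(o['clock'],2),'f',o['ft_force'].round(1),'joints',o['joint_pos'].round(2))
    st=Ro.from_rotvec([0,0,np.radians(da/n)]).as_matrix()
    for i in range(n):
        print([op]+(R.T@d/n/.06).round(3).tolist()+[round(da/n,2)]); R=R@st
E
python3 -c "
from h import *
plan(.44,.2125,.22,-15.5,1)"
```

```text
pose [0.1162 0.4857 0.2305] ang 76.55 tilt [-0.0004 -0.0019] w 0.0852 t 0.1 f [-0.2 -0.1 -0.1] joints [ 1.34  0.24  0.    1.34 -0.    1.57]
[1, -0.317, 0.631, 0.018, np.float64(9.2)]
[1, -0.212, 0.673, 0.018, np.float64(9.2)]
[1, -0.102, 0.699, 0.018, np.float64(9.2)]
[1, 0.011, 0.706, 0.018, np.float64(9.2)]
[1, 0.124, 0.695, 0.018, np.float64(9.2)]
[1, 0.234, 0.666, 0.018, np.float64(9.2)]
[1, 0.337, 0.62, 0.018, np.float64(9.2)]
[1, 0.432, 0.558, 0.018, np.float64(9.2)]
[1, 0.516, 0.482, 0.018, np.float64(9.2)]
[1, 0.586, 0.393, 0.018, np.float64(9.2)]
```

play_rows --deltas '[1,-0.32,0.63,0.02,9.2,1,-0.21,0.67,0.02,9.2,1,-0.1,0.7,0.02,9.2,1,0.01,0.71,0.02,9.2,1,0.12,0.7,0.02,9.2,1,0.23,0.67,0.02,9.2,1,0.34,0.62,0.02,9.2,1,0.43,0.56,0.02,9.2,1,0.52,0.48,0.02,9.2,1,0.59,0.39,0.02,9.2,1,0,0,0,0]'

```text
clock: 1.48
eef_pos: [0.4419, 0.195, 0.2136]
tool_rot: [0.987, -0.16, -0.002, 0.004]
ft_force: [0.5, 0.7, 0.3]
grip_width: 0.0854
```

Run:
```python
from h import *
import pickle
c=cam('wrist'); pickle.dump(c,open('w1.pkl','wb')); cv2.imwrite('pics/w1.png',c[0]); print(-c[2].T@c[3], c[2][2])
plan(.44,.2125,.22,-15.5,1)
```

```text
[0.46381185 0.25888677 0.35585297] [-0.08953879 -0.25986485 -0.96148482]
pose [0.4409 0.1958 0.2136] ang -18.22 tilt [-0.007  -0.0076] w 0.0855 t 1.52 f [-0.3  0.7  0. ] joints [ 0.42  0.22 -0.07  1.29 -0.    2.31]
[1, -0.101, -0.259, -0.109, np.float64(-2.72)]
```

View pics/w1.png

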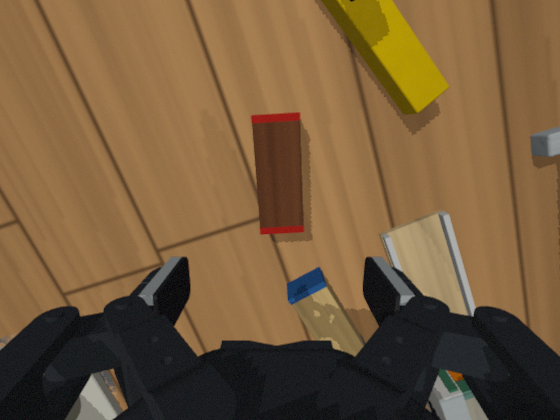

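Wrist view: dark blank upright at (252–303,113–234), well visible; tray's outer end (383–450,212–240); the shoe at upper right.

Run:
```python
from h import *
import pickle
c=pickle.load(open('w1.pkl','rb'))
C=pickle.load(open('c0.pkl','rb'))
h=cv2.cvtColor(c[0],cv2.COLOR_BGR2HSV)
m=(((h[...,0]<6)|(h[...,0]>173))&(h[...,1]>180)&(h[...,2]>80)).astype(np.uint8)*255
E=[]
for k in cv2.findContours(m,cv2.RETR_EXTERNAL,cv2.CHAIN_APPROX_NONE)[0]:
    if cv2.contourArea(k)>80:
        r=cv2.minAreaRect(k.astype(np.float32)); b=cv2.boxPoints(r); print(r,b.round(1).tolist())
        E.append(np.array(r[0]))
A,B=[onz(c,e,.04) for e in E]; d=A-B
print('ctr',((A+B)/2).round(4),'len',np.linalg.norm(d),'yaw',np.degrees(np.arctan2(d[1],d[0])))
# height: triangulate cap centres with top view (cap-top centres)
t=lambda u,v:(110+u/3.6-.36,190+v/3.6-.36)
for e in E:
  for q in ((210,264),(378,329)):
    p,g=tri(c,e,C['top'],t(*q)); print(p.round(4),round(g,4))
# tray end
for q in ((384,236),(447,213)): print('rail',onz(c,q,.02).round(4))
for q in ((446,85),(417,112)): print('nose',onz(c,q,.036).round(4), onz(c,q,0.).round(4))
```

```text
((281.49072265625, 229.33384704589844), (6.822812557220459, 43.322086334228516), 86.8201675415039) [[259.70001220703125, 227.10000610351562], [302.8999938964844, 224.6999969482422], [303.29998779296875, 231.5], [260.1000061035156, 233.89999389648438]]
((275.1361999511719, 117.81551361083984), (8.103639602661133, 48.21078109741211), 86.633544921875) [[250.8000030517578, 115.19999694824219], [299.0, 112.4000015258789], [299.3999938964844, 120.4000015258789], [251.3000030517578, 123.30000305175781]]
ctr [0.4495 0.2108 0.04  ] len 0.12235052543227291 yaw -105.03051733626499
[0.4534 0.2182 0.2365] 0.0021
[0.4339 0.1529 0.0435] 0.0002
[0.4651 0.2696 0.0491] 0.0004
[ 0.4638  0.3039 -0.9094] 0.0127
rail [0.5487 0.097  0.02  ]
rail [0.6269 0.1021 0.02  ]
nose [0.6402 0.2453 0.036 ] [0.6601 0.2438 0.    ]
nose [0.6074 0.2288 0.036 ] [0.6235 0.2255 0.    ]
```

```bash
python3 -c "
from h import *
plan(.4495,.211,.09,-15,1,4)"
```

```text
pose [0.4409 0.1958 0.2136] ang -18.22 tilt [-0.007  -0.0076] w 0.0855 t 1.52 f [-0.3  0.7  0. ] joints [ 0.42  0.22 -0.07  1.29 -0.    2.31]
[1, 0.017, -0.076, 0.514, np.float64(-0.8)]
[1, 0.018, -0.076, 0.514, np.float64(-0.8)]
[1, 0.019, -0.076, 0.514, np.float64(-0.8)]
[1, 0.02, -0.076, 0.514, np.float64(-0.8)]
```

play_rows --deltas '[1,0.02,-0.076,0.51,-0.8,1,0.02,-0.076,0.51,-0.8,1,0.02,-0.076,0.51,-0.8,1,0.02,-0.076,0.51,-0.8,1,0,0,0,0]'

```text
clock: 2.15
eef_pos: [0.4458, 0.2151, 0.0881]
tool_rot: [0.992, -0.124, -0.004, 0.004]
ft_force: [0.7, 0.8, 0.7]
grip_width: 0.0855
```

```bash
python3 -c "
from h import *
plan(.4495,.211,.013,-15,1,4)"
```

```text
pose [0.4458 0.2151 0.0881] ang -14.24 tilt [-0.0089 -0.0064] w 0.0855 t 2.15 f [0.7 0.8 0.7] joints [ 0.45  0.35 -0.24  0.99 -0.    2.27]
[1, 0.022, 0.01, 0.313, np.float64(0.19)]
[1, 0.022, 0.01, 0.313, np.float64(0.19)]
[1, 0.022, 0.01, 0.313, np.float64(0.19)]
[1, 0.022, 0.01, 0.313, np.float64(0.19)]
```

play_rows --deltas '[1,0.02,0.01,0.31,0.2,1,0.02,0.01,0.31,0.2,1,0.02,0.01,0.31,0.2,1,0.02,0.01,0.31,0.2,1,0,0,0,0,0,0,0,0,0,0,0,0,0,0,0,0,0,0,0,0,0,0,0,0,0,0,0,0,0]'

```text
clock: 3.4
eef_pos: [0.4522, 0.2175, 0.0229]
tool_rot: [0.992, -0.126, 0.002, -0.0]
ft_force: [0.4, -0.5, -2.9]
grip_width: 0.0485
```

```bash
python3 -c "
from h import *
plan(.45,.211,.12,-15,0,3)"
```

```text
pose [0.4522 0.2175 0.0229] ang -14.53 tilt [0.0031 0.0005] w 0.0485 t 3.4 f [ 0.4 -0.5 -2.9] joints [ 0.45  0.44 -0.31  0.82 -0.    2.27]
[0, -0.001, 0.037, -0.539, np.float64(0.16)]
[0, -0.001, 0.037, -0.539, np.float64(0.16)]
[0, -0.001, 0.037, -0.539, np.float64(0.16)]
```

play_rows --deltas '[0,0,0,-0.4,0,0,0,0.04,-0.6,0.2,0,0,0.04,-0.6,0.2,0,0,0.04,-0.4,0,0,0,0,0,0]'

```text
clock: 4.03
eef_pos: [0.448, 0.2092, 0.1437]
tool_rot: [0.991, -0.13, -0.001, 0.001]
ft_force: [0.0, -0.3, -2.9]
grip_width: 0.049
```

Run:
```python
from h import *
import pickle
C=pickle.load(open('c0.pkl','rb')); T=C['top']
h=cv2.cvtColor(T[0],cv2.COLOR_BGR2HSV)
for nm,y0,y1 in (('up',203,214),('lo',231,243)):
    m=(h[...,1]<60)&(h[...,2]>110); rows=[]
    for x in range(249,311):
        y=np.nonzero(m[y0:y1,x])[0]
        if len(y): rows.append((x,y.mean()+y0))
    rows=np.array(rows,np.float32); print(nm,len(rows))
    vx,vy,px,py=cv2.fitLine(rows,cv2.DIST_HUBER,0,.01,.01).ravel()
    A=[onz(T,(x,py+(x-px)*vy/vx),.02) for x in (246.5,314)]
    d=A[1]-A[0]; print(A[0].round(4),A[1].round(4),np.degrees(np.arctan2(d[1],d[0])))
c=cam('wrist'); pickle.dump(c,open('w2.pkl','wb')); cv2.imwrite('pics/w2.png',c[0])
plan(.5953,.0215,.12,5.8,0)
```

```text
up 62
[0.6235 0.1002 0.02  ] [ 0.6409 -0.0708  0.02  ] -84.19086640437679
lo 62
[0.5521 0.0917 0.02  ] [ 0.5692 -0.077   0.02  ] -84.19507246095645
pose [0.4472 0.2089 0.1424] ang -14.95 tilt [-0.0051 -0.0033] w 0.0487 t 4.08 f [ 0.5  0.1 -2.5] joints [ 0.44  0.29 -0.17  1.12 -0.    2.27]
[0, 0.532, 0.396, 0.062, np.float64(-3.46)]
[0, 0.507, 0.428, 0.062, np.float64(-3.46)]
[0, 0.48, 0.458, 0.062, np.float64(-3.46)]
[0, 0.452, 0.486, 0.062, np.float64(-3.46)]
[0, 0.422, 0.512, 0.062, np.float64(-3.46)]
[0, 0.39, 0.537, 0.062, np.float64(-3.46)]
```

View pics/w2.png

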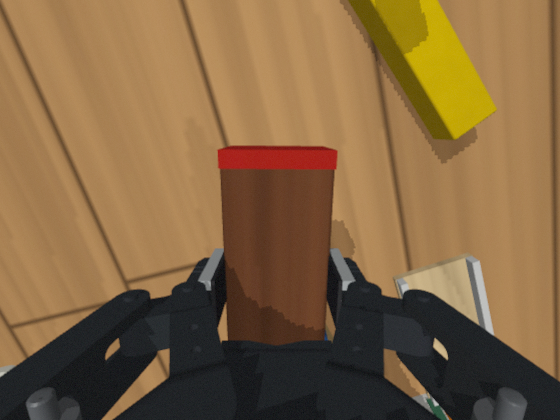

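Wrist view: the blank (218–337,147–340) is held centred and square between the pads; rails fit gives feed yaw −84.2°.

play_rows --deltas '[0,0.53,0.4,0.06,-3.5,0,0.51,0.43,0.06,-3.5,0,0.48,0.46,0.06,-3.5,0,0.45,0.49,0.06,-3.5,0,0.42,0.51,0.06,-3.5,0,0.39,0.54,0.06,-3.5,0,0,0,0,0,0,0,0,0,0]'

```text
clock: 5.08
eef_pos: [0.5915, 0.0166, 0.1014]
tool_rot: [0.998, 0.06, -0.016, 0.002]
ft_force: [0.7, 0.4, -2.7]
grip_width: 0.0483
```

Run:
```python
from h import *
plan(.5956,.0195,.045,5.8,0,4)
```

```text
pose [0.5915 0.0166 0.1014] ang 6.93 tilt [-0.0317 -0.005 ] w 0.0483 t 5.08 f [ 0.7  0.4 -2.7] joints [ 0.03  0.53  0.08  1.16 -0.    1.48]
[0, 0.026, -0.01, 0.234, np.float64(0.28)]
[0, 0.026, -0.01, 0.234, np.float64(0.28)]
[0, 0.026, -0.011, 0.234, np.float64(0.28)]
[0, 0.026, -0.011, 0.234, np.float64(0.28)]
```

play_rows --deltas '[0,0.03,-0.01,0.23,0.3,0,0.03,-0.01,0.23,0.3,0,0.03,-0.01,0.23,0.3,0,0.03,-0.01,0.23,0.3,0,0,0,0,0]'

```text
clock: 5.7
eef_pos: [0.5937, 0.0226, 0.0399]
tool_rot: [0.999, 0.051, -0.018, 0.002]
ft_force: [0.6, 0.1, -2.2]
grip_width: 0.0486
```

Run:
```python
from h import *
plan(.5956,.0195,.031,5.8,0,2)
for n in ('top','scene'):
    c=cam(n); r=(230,190,330,250) if n=='top' else (220,170,340,260)
    cv2.imwrite(f'pics/{n}1.png',cv2.resize(c[0][r[1]:r[3],r[0]:r[2]],None,fx=5,fy=5,interpolation=cv2.INTER_CUBIC))
```

```text
pose [0.5937 0.0226 0.0399] ang 5.87 tilt [-0.0366 -0.0049] w 0.0486 t 5.7 f [ 0.6  0.1 -2.2] joints [ 0.04  0.59  0.02  1.04 -0.    1.51]
[0, 0.016, 0.028, 0.074, np.float64(0.03)]
[0, 0.016, 0.028, 0.074, np.float64(0.03)]
```

View pics/scene1.png

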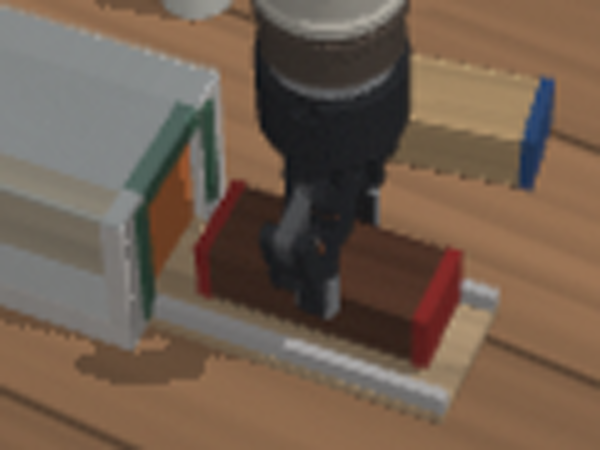

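Scene crop: the blank (200–460,185–365) hangs between the rails, square to the tray, about 1 cm up. Lowering.

play_rows --deltas '[0,0.02,0.02,0.08,0,0,0.02,0.02,0.08,0,0,0,0,0,0]'

```text
clock: 6.18
eef_pos: [0.5988, 0.02, 0.0329]
tool_rot: [0.999, 0.051, -0.015, 0.002]
ft_force: [0.3, 0.7, -3.1]
grip_width: 0.0483
```

play_rows --deltas '[0,-0.04,0,0.05,0,0,0,0,0.02,0,0,0,0,0,0]'

```text
clock: 6.55
eef_pos: [0.5976, 0.0197, 0.0314]
tool_rot: [0.999, 0.051, -0.013, 0.001]
ft_force: [0.3, -0.3, -1.9]
grip_width: 0.0485
```

play_rows --deltas '[0,-0.01,0,0.04,0,0,0,0,0.02,0,0,0,0,0,0]'

```text
clock: 6.92
eef_pos: [0.5977, 0.0197, 0.0312]
tool_rot: [0.999, 0.051, -0.011, 0.001]
ft_force: [0.0, -1.2, -1.2]
grip_width: 0.0485
```

play_rows --deltas '[1,0,0,0,0,1,0,0,0,0,1,0,0,0,0,1,0,0,-0.2,0,1,0,0,-0.5,0,1,0,0,-0.8,0,1,0,0,-0.8,0,1,0,0,-0.8,0,1,0,0,0,0]'

```text
clock: 8.05
eef_pos: [0.6027, 0.0204, 0.2263]
tool_rot: [0.999, 0.051, -0.01, 0.002]
ft_force: [-0.3, 0.3, -0.8]
grip_width: 0.0855
```

Run:
```python
from h import *
plan(.565,.31,.22,21,1,7)
```

```text
pose [0.6027 0.0204 0.2263] ang 5.82 tilt [-0.0195 -0.0042] w 0.0855 t 8.05 f [-0.3  0.3 -0.8] joints [ 0.04  0.47  0.32  1.44 -0.    1.5 ]
[1, -0.019, -0.695, 0.014, np.float64(-2.17)]
[1, 0.007, -0.695, 0.014, np.float64(-2.17)]
[1, 0.034, -0.694, 0.014, np.float64(-2.17)]
[1, 0.06, -0.693, 0.014, np.float64(-2.17)]
[1, 0.086, -0.69, 0.014, np.float64(-2.17)]
[1, 0.112, -0.686, 0.014, np.float64(-2.17)]
[1, 0.138, -0.681, 0.014, np.float64(-2.17)]
```

play_rows --deltas '[1,-0.02,-0.7,0.01,-2.2,1,0.01,-0.7,0.01,-2.2,1,0.03,-0.7,0.01,-2.2,1,0.06,-0.7,0.01,-2.2,1,0.09,-0.7,0.01,-2.2,1,0.11,-0.69,0.01,-2.2,1,0.14,-0.68,0.01,-2.2,1,0,0,0,0]'

```text
clock: 9.05
eef_pos: [0.5608, 0.3187, 0.2192]
tool_rot: [0.982, 0.187, -0.012, 0.001]
ft_force: [0.3, -1.4, -0.7]
grip_width: 0.0851
```

Run:
```python
from h import *
import pickle
C={n:cam(n) for n in ('wrist','scene','top')}
pickle.dump(C,open('c3.pkl','wb'))
cv2.imwrite('pics/w3.png',np.vstack([cv2.resize(C['wrist'][0],(560,420)),np.hstack([cv2.resize(C['top'][0][190:250,225:365],(280,120)),cv2.resize(C['scene'][0][170:260,220:430],(280,120))])]))
plan(.568,.37,.16,21,1,2)
```

```text
pose [0.562  0.3152 0.2199] ang 21.25 tilt [-0.0218 -0.0073] w 0.0852 t 9.2 f [-0.  -0.7 -0.7] joints [0.51 0.56 0.46 1.49 0.   1.71]
[1, 0.224, -0.407, 0.495, np.float64(0.12)]
[1, 0.223, -0.407, 0.495, np.float64(0.12)]
```

View pics/w3.png

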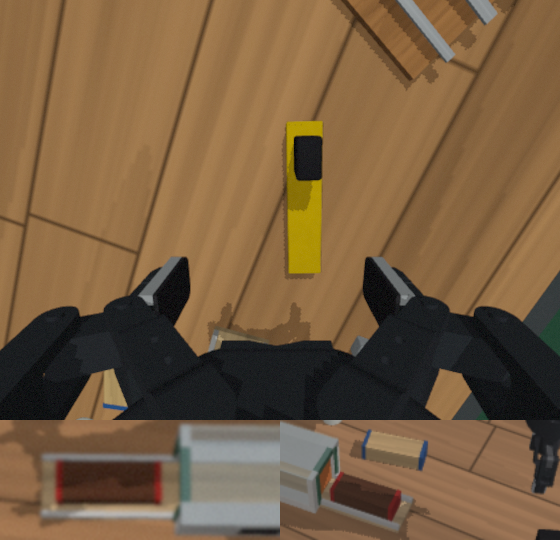

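Picture: blank lies straight between the rails on the tray (bottom left). Shoe vertical in the wrist view at (287–322,121–273), black handle (295–322,136–180).

Run:
```python
from h import *
import pickle
C=pickle.load(open('c3.pkl','rb')); W=C['wrist']; C0=pickle.load(open('c0.pkl','rb'))
h=cv2.cvtColor(W[0],cv2.COLOR_BGR2HSV)
y=((h[...,0]>20)&(h[...,0]<35)&(h[...,1]>180)&(h[...,2]>70)).astype(np.uint8); y[300:]=0
k=max(cv2.findContours(y,0,1)[0],key=cv2.contourArea); b=cv2.boxPoints(cv2.minAreaRect(k.astype(np.float32))); print('yel',b.round(1).tolist())
P=np.array([onz(W,q,.036) for q in b]); print(P.round(4).tolist())
m=(h[...,2]<60).astype(np.uint8); m[:110]=0;m[200:]=0;m[:,:270]=0;m[:,340:]=0
k=max(cv2.findContours(m,0,1)[0],key=cv2.contourArea); hb=cv2.boxPoints(cv2.minAreaRect(k.astype(np.float32))); print('blk',hb.round(1).tolist(),np.array([onz(W,q,.097) for q in hb]).round(4).tolist())
cx,cy=hb.mean(0)
# right edge of the bar at two rows: yaw
pts=[]
for r in range(190,265,3):
    x=np.nonzero(y[r])[0]; pts.append((x.mean(),r))
l=[onz(W,q,.036) for q in pts]; l=np.array(l,np.float32)[:,:2]
v=cv2.fitLine(l,cv2.DIST_HUBER,0,.001,.001).ravel(); print('yaw',np.degrees(np.arctan2(v[1],v[0])),'line',v)
# handle height from the scene view: handle's nose-side far top corner & rear
s=lambda u,v:(240+u/3.6-.36,180+v/3.6-.36)
for q in ((627,259),(687,263)):
  for w in ((295,137),(322,136),(295,180),(322,180)):
    p,g=tri(W,w,C0['scene'],s(*q))
    if g<.01: print(q,w,p.round(4),round(g,4))
```

```text
yel [[286.0, 121.0], [322.0, 121.0], [322.0, 273.0], [286.0, 273.0]]
[[0.5377, 0.3932, 0.036], [0.5735, 0.4073, 0.036], [0.6458, 0.2438, 0.036], [0.6048, 0.2271, 0.036]]
blk [[294.0, 136.0], [321.0, 136.0], [321.0, 179.0], [294.0, 179.0]] [[0.5493, 0.3818, 0.097], [0.5714, 0.3905, 0.097], [0.5868, 0.3557, 0.097], [0.5638, 0.3466, 0.097]]
yaw -67.059235 line [ 0.38977915 -0.92090833  0.602003    0.29063547]
(627, 259) (295, 180) [0.5654 0.3468 0.0942] 0.0021
(627, 259) (322, 180) [0.5843 0.3535 0.1175] 0.0074
(687, 263) (295, 137) [0.5505 0.3824 0.0946] 0.0021
(687, 263) (322, 136) [0.5697 0.3874 0.1189] 0.0054
```

Run:
```python
from h import *
plan(.568,.369,.13,23,1,3)
```

```text
pose [0.562  0.3152 0.2199] ang 21.25 tilt [-0.0218 -0.0073] w 0.0852 t 9.2 f [-0.  -0.7 -0.7] joints [0.51 0.56 0.46 1.49 0.   1.71]
[1, 0.151, -0.266, 0.496, np.float64(-0.58)]
[1, 0.154, -0.264, 0.496, np.float64(-0.58)]
[1, 0.156, -0.263, 0.496, np.float64(-0.58)]
```

play_rows --deltas '[1,0.15,-0.27,0.5,-0.6,1,0.15,-0.27,0.5,-0.6,1,0.16,-0.26,0.5,-0.6,1,0,0,0,0,1,0,0,0,0]'

```text
clock: 9.82
eef_pos: [0.5722, 0.3621, 0.1307]
tool_rot: [0.981, 0.194, -0.01, 0.002]
ft_force: [0.5, -0.4, 0.7]
grip_width: 0.0851
```

Run:
```python
from h import *
plan(.568,.369,.052,23,1,3)
```

```text
pose [0.5722 0.3621 0.1307] ang 22.37 tilt [-0.018  -0.0073] w 0.0851 t 9.82 f [ 0.5 -0.4  0.7] joints [0.56 0.67 0.41 1.33 0.   1.74]
[1, 0.001, -0.044, 0.437, np.float64(-0.21)]
[1, 0.002, -0.044, 0.437, np.float64(-0.21)]
[1, 0.002, -0.044, 0.437, np.float64(-0.21)]
```

play_rows --deltas '[1,0,-0.04,0.44,-0.2,1,0,-0.04,0.44,-0.2,1,0,-0.04,0.44,-0.2,1,0,0,0,0]'

```text
clock: 10.32
eef_pos: [0.5737, 0.3654, 0.0594]
tool_rot: [0.981, 0.196, -0.003, 0.0]
ft_force: [-0.8, -0.5, 0.4]
grip_width: 0.0853
```

Run:
```python
from h import *
plan(.568,.369,.052,23,1,1)
```

```text
pose [0.5737 0.3654 0.0594] ang 22.58 tilt [-0.0067 -0.0014] w 0.0853 t 10.32 f [-0.8 -0.5  0.4] joints [0.57 0.71 0.29 1.16 0.   1.74]
[1, -0.064, -0.093, 0.125, np.float64(-0.42)]
```

play_rows --deltas '[1,-0.06,-0.09,0.13,-0.4,1,0,0,0,0,0,0,0,0,0,0,0,0,0,0,0,0,0,0,0,0,0,0,0,0,0,0,0,0,0,0,0,0,0,0,0,0,0,0,0]'

```text
clock: 11.45
eef_pos: [0.5715, 0.3701, 0.058]
tool_rot: [0.98, 0.199, 0.001, -0.002]
ft_force: [-0.2, 0.3, 0.5]
grip_width: 0.0232
```

Run:
```python
from h import *
plan(.565,.36,.10,23,0,2)
```

```text
pose [0.5715 0.3701 0.058 ] ang 22.92 tilt [0.0017 0.0037] w 0.0232 t 11.45 f [-0.2  0.3  0.5] joints [0.57 0.7  0.28 1.14 0.   1.74]
[0, -0.081, 0.056, -0.35, np.float64(-0.04)]
[0, -0.081, 0.056, -0.35, np.float64(-0.04)]
```

play_rows --deltas '[0,0,0,-0.3,0,0,0,0,-0.5,0,0,0,0,-0.4,0,0,0,0,0,0]'

```text
clock: 11.95
eef_pos: [0.5708, 0.3696, 0.1333]
tool_rot: [0.98, 0.199, 0.0, -0.002]
ft_force: [-0.5, 1.1, -2.0]
grip_width: 0.0232
```

Run:
```python
from h import *
plan(.5722,.2498,.12,5.8,0,5)
```

```text
pose [0.5708 0.3696 0.1333] ang 22.91 tilt [-0.0002  0.0033] w 0.0232 t 11.95 f [-0.5  1.1 -2. ] joints [0.57 0.65 0.39 1.3  0.   1.74]
[0, -0.151, 0.37, 0.043, np.float64(3.42)]
[0, -0.129, 0.378, 0.043, np.float64(3.42)]
[0, -0.106, 0.385, 0.043, np.float64(3.42)]
[0, -0.083, 0.391, 0.043, np.float64(3.42)]
[0, -0.059, 0.395, 0.043, np.float64(3.42)]
```

play_rows --deltas '[0,-0.15,0.37,0.04,3.4,0,-0.13,0.38,0.04,3.4,0,-0.11,0.38,0.04,3.4,0,-0.08,0.39,0.04,3.4,0,-0.06,0.4,0.04,3.4,0,0,0,0,0,0,0,0,0,0]'

```text
clock: 12.82
eef_pos: [0.5684, 0.2458, 0.1151]
tool_rot: [0.999, 0.048, -0.004, -0.001]
ft_force: [0.1, -0.0, -1.8]
grip_width: 0.0232
```

Run:
```python
from h import *
plan(.5722,.2498,.071,5.8,0,2)
```

```text
pose [0.5684 0.2458 0.1151] ang 5.46 tilt [-0.008  0.001] w 0.0232 t 12.82 f [ 0.1 -0.  -1.8] joints [0.41 0.55 0.16 1.19 0.   1.88]
[0, 0.038, -0.03, 0.367, np.float64(-0.17)]
[0, 0.038, -0.03, 0.367, np.float64(-0.17)]
```

play_rows --deltas '[0,0.04,-0.03,0.3,-0.2,0,0.04,-0.03,0.3,-0.2,0,0,0,0.1,0,0,0,0,0,0]'

```text
clock: 13.32
eef_pos: [0.5715, 0.2522, 0.068]
tool_rot: [0.999, 0.053, -0.005, -0.001]
ft_force: [0.1, -0.5, -1.2]
grip_width: 0.0233
```

Run:
```python
from h import *
import pickle
C={n:cam(n) for n in ('scene','top')}
t=C['top'][0][185:255,130:340]; s=C['scene'][0][165:300,220:445]
cv2.imwrite('pics/push0.png',np.vstack([cv2.resize(t,(700,233),interpolation=2),cv2.resize(s,(700,360),interpolation=2)[:360]]))
plan(.5722,.2498,.071,5.8,0,1)
```

```text
pose [0.572  0.2523 0.069 ] ang 6.09 tilt [-0.0092  0.0012] w 0.0238 t 13.43 f [-0.7 -0.3 -1.8] joints [0.41 0.6  0.12 1.1  0.   1.88]
[0, -0.002, 0.042, -0.034, np.float64(0.29)]
```

View pics/push0.png

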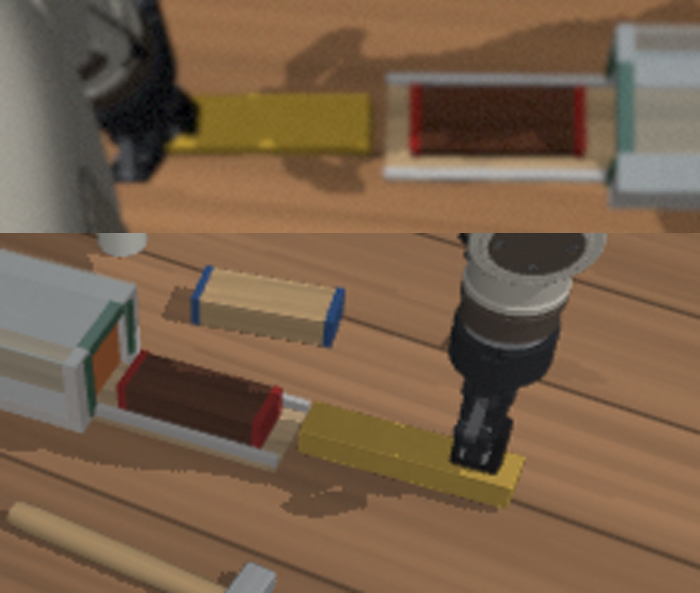

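Top part: shoe (165–370,95–152) in line with the blank (410–585) and rails; scene part: nose clear of the tray edge, shoe level. Pushing in stages.

Run:
```python
from h import *
plan(.588,.095,.071,5.8,0,6)
```

```text
pose [0.572  0.2523 0.069 ] ang 6.09 tilt [-0.0092  0.0012] w 0.0238 t 13.43 f [-0.7 -0.3 -1.8] joints [0.41 0.6  0.12 1.1  0.   1.88]
[0, -0.002, 0.439, -0.006, np.float64(0.05)]
[0, -0.002, 0.439, -0.006, np.float64(0.05)]
[0, -0.002, 0.439, -0.006, np.float64(0.05)]
[0, -0.001, 0.439, -0.006, np.float64(0.05)]
[0, -0.001, 0.439, -0.006, np.float64(0.05)]
[0, -0.0, 0.439, -0.006, np.float64(0.05)]
```

play_rows --deltas '[0,0,0.3,-0.01,0,0,0,0.3,-0.01,0,0,0,0.3,-0.01,0,0,0,0.3,-0.01,0]'

```text
clock: 13.92
eef_pos: [0.5811, 0.1779, 0.0733]
tool_rot: [0.999, 0.054, -0.003, -0.003]
ft_force: [0.1, 3.9, -2.9]
grip_width: 0.0232
```

Run:
```python
from h import *
plan(.588,.095,.071,5.8,0,4)
```

```text
pose [0.5811 0.1779 0.0733] ang 6.15 tilt [-0.006   0.0053] w 0.0232 t 13.93 f [ 0.1  3.9 -2.9] joints [0.29 0.56 0.06 1.08 0.01 1.76]
[0, -0.008, 0.347, 0.008, np.float64(0.09)]
[0, -0.008, 0.347, 0.008, np.float64(0.09)]
[0, -0.007, 0.347, 0.008, np.float64(0.09)]
[0, -0.007, 0.347, 0.008, np.float64(0.09)]
```

play_rows --deltas '[0,-0.01,0.3,0.01,0.1,0,-0.01,0.3,0.01,0.1,0,-0.01,0.3,0.01,0.1,0,-0.01,0.3,0,0.1]'

```text
clock: 14.42
eef_pos: [0.5879, 0.103, 0.0732]
tool_rot: [0.999, 0.05, -0.001, -0.005]
ft_force: [-0.4, 3.7, -1.3]
grip_width: 0.0235
```

Run:
```python
from h import *
plan(.6002,-.0257,.071,5.8,0,7)
```

```text
pose [0.5879 0.103  0.0732] ang 5.78 tilt [-0.0019  0.0104] w 0.0235 t 14.43 f [-0.4  3.7 -1.3] joints [0.17 0.54 0.02 1.05 0.01 1.64]
[0, -0.002, 0.308, 0.002, np.float64(-0.0)]
[0, -0.002, 0.308, 0.002, np.float64(-0.0)]
[0, -0.002, 0.308, 0.002, np.float64(-0.0)]
[0, -0.002, 0.308, 0.002, np.float64(-0.0)]
[0, -0.002, 0.308, 0.002, np.float64(-0.0)]
[0, -0.002, 0.308, 0.002, np.float64(-0.0)]
[0, -0.002, 0.308, 0.002, np.float64(-0.0)]
```

play_rows --deltas '[0,0,0.3,0,0,0,0,0.3,0,0,0,0,0.3,0,0,0,0,0.3,0,0]'

```text
clock: 14.92
eef_pos: [0.5954, 0.0266, 0.073]
tool_rot: [0.999, 0.05, -0.001, -0.005]
ft_force: [-0.2, 4.9, 1.3]
grip_width: 0.0236
```

Run:
```python
from h import *
plan(.6002,-.0257,.071,5.8,0,3)
```

```text
pose [0.5954 0.0266 0.073 ] ang 5.79 tilt [-0.0018  0.0109] w 0.0236 t 14.93 f [-0.2  4.9  1.3] joints [0.04 0.54 0.02 1.05 0.01 1.51]
[0, -0.003, 0.292, 0.008, np.float64(-0.0)]
[0, -0.003, 0.292, 0.008, np.float64(-0.0)]
[0, -0.003, 0.292, 0.008, np.float64(-0.0)]
```

play_rows --deltas '[0,0,0.29,0,0,0,0,0.29,0,0,0,0,0.28,0,0,0,0,0,0,0]'

```text
clock: 15.42
eef_pos: [0.5997, -0.0316, 0.0708]
tool_rot: [0.999, 0.049, -0.002, -0.004]
ft_force: [1.0, -0.8, -5.2]
grip_width: 0.0233
```

Run:
```python
from h import *
plan(.572,.2498,.073,5.8,0,7)
C={n:cam(n) for n in ('scene','top')}
t=C['top'][0][180:260,230:450]; s=C['scene'][0][140:280,140:360]
cv2.imwrite('pics/push1.png',np.vstack([cv2.resize(t,(660,240),interpolation=2),cv2.resize(s,(660,360),interpolation=2)]))
```

```text
pose [ 0.5997 -0.0316  0.0708] ang 5.61 tilt [-0.0049  0.0083] w 0.0233 t 15.43 f [ 1.  -0.8 -5.2] joints [-0.06  0.55  0.04  1.06  0.01  1.42]
[0, -0.0, -0.673, 0.001, np.float64(-0.03)]
[0, 0.0, -0.673, 0.001, np.float64(-0.03)]
[0, 0.0, -0.673, 0.001, np.float64(-0.03)]
[0, 0.001, -0.673, 0.001, np.float64(-0.03)]
[0, 0.001, -0.673, 0.001, np.float64(-0.03)]
[0, 0.001, -0.673, 0.001, np.float64(-0.03)]
[0, 0.002, -0.673, 0.001, np.float64(-0.03)]
```

View pics/push1.png

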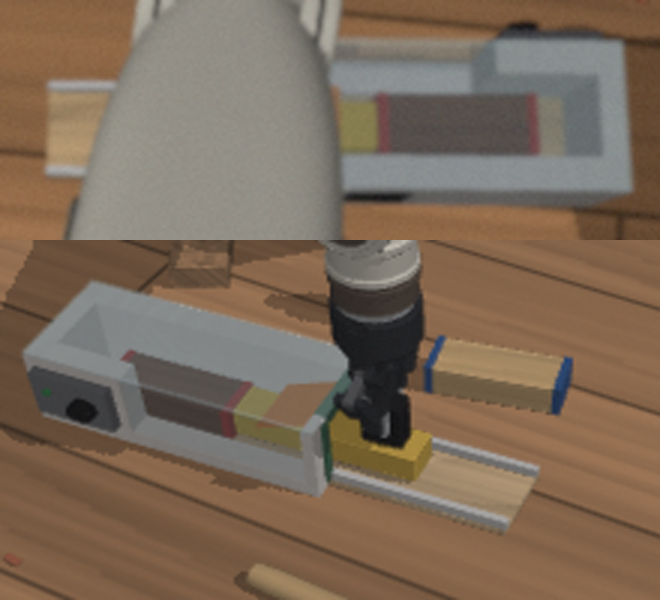

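Roof view: blank (378–540) is deep in the box, its rear past the flap edge resting on the shoe (scene, 270,420); the gripper is outside the port. Retracting.

play_rows --deltas '[0,0,-0.3,-0.02,0,0,0,-0.5,0,0,0,0,-0.6,0,0,0,0,-0.6,0,0,0,0,-0.6,0,0,0,0,-0.6,0,0,0,0,-0.6,0,0,0,0,-0.6,0,0,0,0,0,0,0]'

```text
clock: 16.65
eef_pos: [0.5679, 0.2516, 0.0761]
tool_rot: [0.998, 0.055, -0.002, -0.005]
ft_force: [0.2, -1.6, -2.2]
grip_width: 0.0233
```

Run:
```python
from h import *
plan(.565,.32,.073,5.8,0,2)
```

```text
pose [0.5679 0.2516 0.0761] ang 6.27 tilt [-0.0047  0.0099] w 0.0233 t 16.65 f [ 0.2 -1.6 -2.2] joints [0.41 0.58 0.1  1.09 0.01 1.87]
[0, 0.038, -0.569, 0.032, np.float64(0.24)]
[0, 0.036, -0.569, 0.032, np.float64(0.24)]
```

play_rows --deltas '[0,0.03,-0.57,0,0,0,0.03,-0.57,0.05,0,0,0,0,0.08,0,0,0,0,0.05,0,0,0,0,0,0]'

```text
clock: 17.27
eef_pos: [0.562, 0.3218, 0.0666]
tool_rot: [0.998, 0.056, -0.002, -0.003]
ft_force: [-0.2, -0.6, -2.6]
grip_width: 0.0234
```

Run:
```python
from h import *
plan(.565,.32,.058,5.8,0,2)
C={n:cam(n) for n in ('scene','top')}
t=C['top'][0][180:260,100:450]; s=C['scene'][0][130:300,140:460]
cv2.imwrite('pics/ret.png',np.vstack([cv2.resize(t,(700,160),interpolation=2),cv2.resize(s,(700,372),interpolation=2)]))
```

```text
pose [0.562  0.3218 0.0666] ang 6.37 tilt [-0.0038  0.0067] w 0.0234 t 17.27 f [-0.2 -0.6 -2.6] joints [0.52 0.64 0.18 1.11 0.01 1.98]
[0, 0.024, 0.018, 0.071, np.float64(0.28)]
[0, 0.024, 0.018, 0.071, np.float64(0.28)]
```

View pics/ret.png

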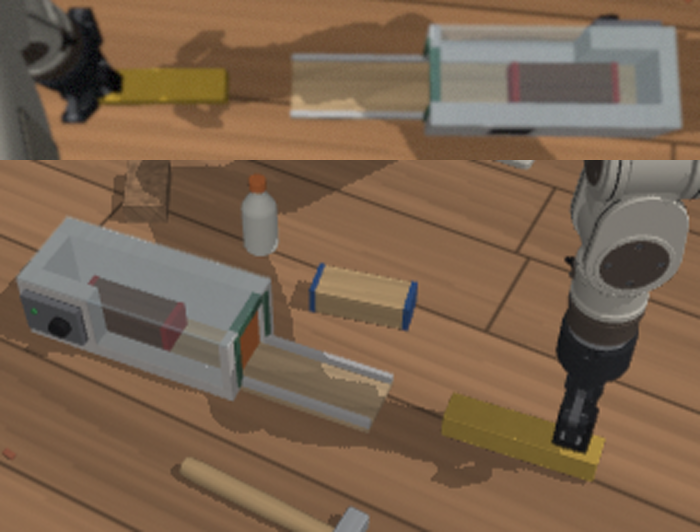

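The flap hangs shut (scene, 250,335), the blank sits inside at (510–618) in the roof view, and the shoe is off the tray. Setting the shoe down gently.

play_rows --deltas '[0,0,0,0.07,0,0,0,0,0.05,0,0,0,0,0.04,0,0,0,0,0.02,0,0,0,0,0,0]'

```text
clock: 18.0
eef_pos: [0.5634, 0.3207, 0.0585]
tool_rot: [0.999, 0.054, -0.0, -0.004]
ft_force: [-0.6, -1.1, -1.3]
grip_width: 0.0231
```

play_rows --deltas '[0,0,0,0.03,0,0,0,0,0.02,0,0,0,0,0,0,1,0,0,0,0,1,0,0,0,0,1,0,0,0,0,1,0,0,0,0,1,0,0,0,0]'

```text
clock: 19.0
eef_pos: [0.5642, 0.3212, 0.0574]
tool_rot: [0.999, 0.054, 0.001, -0.004]
ft_force: [-0.0, -0.3, -0.1]
grip_width: 0.0854
```

play_rows --deltas '[1,0,0,-0.3,0,1,0,0,-0.6,0,1,0,0,-0.8,0,1,0,0,-0.8,0,1,0,-0.5,-0.3,0,1,0,-0.5,0,0,1,0,0,0,0,1,0,0,0,0]'

```text
clock: 20.0
eef_pos: [0.5583, 0.3803, 0.2425]
tool_rot: [0.999, 0.053, 0.006, -0.007]
ft_force: [0.3, -0.5, -0.7]
grip_width: 0.0856
```

Run:
```python
from h import *
plan(.56,.32,.2,5.8,1,1)
C={n:cam(n) for n in ('scene','top')}
cv2.imwrite('pics/fin.png',np.vstack([cv2.resize(C['top'][0][100:340,80:460],(475,300),interpolation=2),cv2.resize(C['scene'][0][120:340,100:450],(475,298),interpolation=2)]))
```

```text
pose [0.5583 0.3803 0.2425] ang 6.11 tilt [0.0108 0.0146] w 0.0856 t 20.0 f [ 0.3 -0.5 -0.7] joints [0.6  0.6  0.57 1.53 0.01 2.06]
[1, -0.088, 1.011, 0.694, np.float64(0.31)]
```

View pics/fin.png

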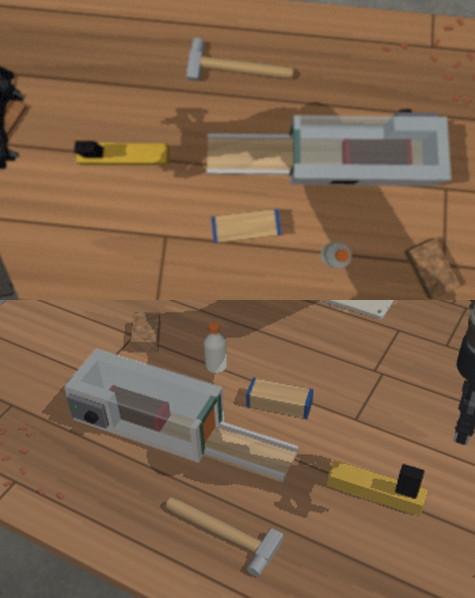

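Final view: shoe upright on the bench at (75–167,140–165), clear of the tray and let go. Blank inside, flap shut, bystanders in place.

```bash
python3 -c "
from h import *
print(ticket.job_done())"
```

```text
the job is handed in; nothing more can be done
None
```

The job is done and handed in at about 20 s on the robot clock. I laid the dark blank between the tray rails and let go of it. I then took the shoe by its handle, pushed the blank through the flap to about 100 mm past the port face, pulled the shoe straight back out and set it down.

**Final pictures:**
- The blank is wholly inside and the flap hangs shut.
- The shoe stands upright on the bench, about 7 cm short of the tray's open end, with the gripper clear of it.
- The pale blank, bottle, hammer and sanding block look unmoved.
- The gripper looked clear of the port in the picture at full push.

**Forces:** Push readings stayed around 4–5 N, and no reading I saw passed about 6 N. I only saw readings at the end of each move.

**Small disagreements:**
- The blank was gripped about 1 cm higher than planned.
- The tool tilted by up to 2° at times. Neither mattered for the result.
- Corner heights measured from two views were within about 4 mm of the stated sizes.

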